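# Load a test coupon under the stage's spring clip

### The arm

A 6-joint arm with a two-finger parallel gripper is mounted at the origin on the work surface. World frame = base frame: x ahead of the robot, y to its left, z up, the work surface at z = 0. Lengths are in m, angles in rad, forces in N, time in s.
With the tool pointing down it reaches from about 0.25 to 0.725 m from the base axis. Payload 4 kg.
Tool frame: the origin (TCP) lies midway between the tips of the shut fingers; the grasp point (between the pads) lies 19 mm behind it (hold_point_z is the distance from the TCP to the grasp point, in m); z points along the fingers, y is the line along which they close (so a half turn about z gives the same grasp; the last joint's range is limited). The gripper opens to 85 mm and grips with 20 to 120 N. Pads are 22 mm wide; open, the fingers measure 114 mm over their backs; the gripper's body (76 mm by 85 mm) begins 54 mm behind the grasp point. The pads swing forward as they close: fully open they stand 13 mm farther back than shut.
Start: joints at [-1.181, 0.241, 0.005, 1.335, 0, 1.571], TCP at [0.19, -0.462, 0.231] pointing down, gripper open.
Joint ranges: [-2.72, 2.72], [-1.05, 1.87], [-1.09, 1.28], [-1.99, 2.15], [-1.42, 1.44], [-3.14, 3.14]. Speed limits (rad/s): [2.79, 2.79, 3.14, 3.14, 3.14, 3.14].

### API

Orientations are given as a rotation vector (axis times angle).
In Python, from bench import * gives the robot as it stands. The module is installed in compiled form; this text tells all that it offers.
- The arm moves only by the tool send_rows, never from a script. Its argument "moves" is text: rows parted by semicolons, each of 7 numbers parted by spaces: the shift along the tool's x, y, z in m, then the turn, a rotation vector about the tool's x, y, z in rad, then the closure, from 0 (fully open) to 1 (shut). A call has 1 to 12 rows; each row shifts and turns the commanded pose from where the row before left it, along the tool's axes as they then stand; what a row does not reach is not made up. A row lasts 1/8 s, in which the tool goes at most 62.5 mm and 10.7 degrees, less where a joint would pass 70% of its speed; a pose out of reach is approached as far as the arm can. A call is refused whole if a number of a shift passes 0.0625 or a number of a turn 0.188, either way. A call with a gripper value outside its range is refused whole. The fingers move at their own pace and stop on an object; "force" is the grip in N (left out, the last holds). Time passes only in rows, so rows that do not move let the fingers close. It gives the time, the measured TCP pose, the force, the opening and the grip force at its end, in the units of the state.
- get_obs(): the state, without advancing time (a new reading comes with each control period).
- get_image(name): name is "scene" or "top"; returns a dict with "frame" (400x640x3 uint8, red, green, blue), "fx", "fy", "cx", "cy" (pixels), "position" and "orientation" of the camera in the world. Camera axes: x right, y down, z forward; pixel columns grow to the right and rows downward; lengths in m; the calibration is good to about 2 mm. A picture is of the moment at which its call begins. There is no depth.
- sign_off(): hands the job in; it is judged then, once.
The state is a dict: "clock": time; "joint_pos": joint angles; "dq": joint speeds; "effort": joint torques, N m; "tool_pos": TCP position; "tcp_rot": TCP orientation; "force": force on the tool from outside, world axes, zero at the start; "wrist_torque": the same for the moment, N m; "opening": finger opening in m; "grip_force": force on a finger pad.
Only numpy, scipy, OpenCV 4.12 (cv2) and the standard library are available. Lean on these libraries where they do the work, as an engineer would, in place of code of your own. Each camera call takes 0.05 s, during which the arm holds its last target. There are 200 camera calls.

### The job

Press the ribbed thumb tab of the spring clip down with one fingertip so that its jaw rises, and keep it held down while the other fingertip pushes the flat mortar coupon along its channel, beneath the jaw, until it is fully home against the end stop. Then let the tab come up again so that the clip clamps the coupon, and move clear. Do not grasp or lift anything, and leave the other things on the bench where they are.

Things in the scene. Friction and masses are not known exactly. Their poses are not given: they have to be found in the camera images.
- stage: blue-grey cast loading stage, fixed (all sizes in mm): 220 (x) x 130 (y), deck 22 above the table. Origin: on the table under the hinge line (y=0) and the jaw (x=0); deck x -125 to 95, y -75 to 55. +x: the way the coupon is pushed; z up. Channel on the deck along x, centre line y=-38, 46 wide between fences 6 high, 4 thick; open at x=-125. Hinge along x at y=0, x -124 to 20, up to 20 above the deck
- stop (a point): point on the end stop's face that the coupon must meet: channel centre line, at deck height; stage frame (20, -38, 22). The stop is 10 high; beyond it, at x 45 to 91, a dial gauge lies on the deck, up to 24 above it
- coupon: flat grey mortar coupon, 50 (x, along the channel) x 44 (y) x 12 high, about 60 g, loose on the deck in the channel, 1 mm play each side. Origin: centre of its underside; when home it is 25 from the stop point, at stage x=-5. Starts with its front edge 5 to 25 short of the jaw, 32 to 52 of travel to go; the rear face, the one to push, is 25 behind the origin
- clip (a joint): rocker spring clip of plain steel, hinged on the stage; angle in rad, 0 at rest, grows as the tab is pressed, hard stop at 0.31. At 0 the jaw is 4 above the deck and blocks the coupon; it clears the coupon's top from about 0.22, by 3 mm at 0.30; resting on the coupon it reads about 0.21. A spring closes it: pressing the tab takes about 4 N at first, 8 N at the end
- tab (a point): ribbed steel thumb tab of the clip, 90 (x) x 24 (y) x 3, beside the channel across the hinge. Origin: centre of its upper face. At rest it slopes up outward by 0.3 rad, centre 35 above the table at stage (-69, 32). At clip 0.30 it is level, 4 above the deck, stage x -114 to -24, y 18 to 42: a tip on it at y=30 and one in the channel at y=-38 are 68 apart; the tip may slide along it
- nose (a point): jaw of the clip, a rounded steel foot 14 (x) x 8 (y) at the end of an arm across the channel at stage x=0, y=-38. Origin: centre of its underside, 26 above the table at rest. Raised, arm and jaw reach up to 36 above the deck
- spare_coupon: a second, identical mortar coupon (50 x 44 x 12) lying loose on the table to the -y side of the stage; a bystander; origin: centre of its underside
- ring: steel specimen ring, 42 across, 20 high, standing on the stage's far deck on the tab's side; a bystander; origin: centre of its underside
- tin: lidded aluminium moisture tin, 54 across, 38 high, standing on the table beside the tab, about 120 mm from the hinge line; a bystander; origin: centre of its underside
- water: white plastic bottle, 64 across, 150 high; a bystander; origin: centre of its underside
- weight: steel weight with a knob, 72 across, 44 high; a bystander; origin: centre of its underside
- spatula: spatula with wooden handle, 200 long, lying flat; a bystander; origin: about its middle, underside
- dish: white ceramic bowl, 84 across, 30 high; a bystander; origin: centre of its underside
Things that resemble listed ones, but are neither listed nor needed, are in the scene too. What is shaped like the coupon but orange or pink is not meant.

How it is judged:
On the way, in this order (a step that is already met when the one before it is completed fails the run):
1. a finger holds the tab down, the jaw raised, while the coupon is still short of the jaw (value of joint clip above 0.235 rad and contact force between the fingers and clip above 1 N and x of stop in the frame of coupon above 0.052 m), for 0.2 s.
2. the coupon is pushed home against the stop while the tab is still held down (value of joint clip above 0.235 rad and contact force between the fingers and clip above 1 N and x of stop in the frame of coupon below 0.028 m), for 0.1 s.
At the end, for the whole second after the job is handed in: The coupon lies flat in its channel within 3 mm of the end stop, at rest, with the clip's jaw resting on it (clip angle 0.18 to 0.235 rad, at least 1.5 N) and the tab released (x of stop in the frame of coupon between 0.022 and 0.028 m and value of joint clip between 0.18 and 0.235 rad and contact force between clip and coupon above 1.5 N and z of coupon in the frame of stage below 0.025 m and angle between coupon's own z axis and vertical below 0.06 rad and linear speed of coupon below 0.01 m/s); the robot touches nothing.
It fails at once if the coupon is lifted (more than 6 mm off the deck) or tipped (z of coupon in the frame of stage above 0.028 m or angle between coupon's own z axis and vertical above 0.2 rad).
It fails at once if a bystander is moved by more than 15 mm (distance of any of spare_coupon, ring, tin, water, weight, spatula, dish from where it was at the start of the episode above 0.015 m).
It also fails if it takes over 38 s, if anything falls off the work surface, if the arm or the gripper's body presses on something with over 40 N, if the wrist force passes 120 N, or if a joint passes its speed limit or range.

## Working session

There is one attempt and no reset: what is moved stays moved. The work goes in short steps, Python scripts to look and compute and a tool call to move; the robot and the scene stay as the last step left them, time stands still between calls to the robot, and variables do not carry over. Pictures are saved under pics/ and viewed, at most 12 in all, crops included, and the job is handed in when it is done.

Besides the shell and the picture viewer there is one more tool, called in YAML: its name, and indented under it one key for each argument. send_rows: Moves the arm, as the interface text tells. Its arguments: {"type":"object","properties":{"moves":{"type":"string"},"force":{"type":"number"}},"required":["moves"]}

```bash
mkdir -p pics
python3 - <<'E'
from bench import *
import cv2
for n in("top","scene"):
    d=get_image(n); cv2.imwrite(f"pics/{n}0.png",cv2.cvtColor(d["frame"],cv2.COLOR_RGB2BGR))
    print(n,d["fx"],d["fy"],d["cx"],d["cy"],d["position"],d["orientation"])
o=get_obs();print(o)
E
```

```text
top 463.47115040409915 463.47115040409915 322.62868856339605 193.49314207548306 [ 0.37202268 -0.01979352  1.4114928 ] [-2.13064345  2.13145008 -0.13187972]
scene 460.79549383338156 460.79549383338156 324.5952038518669 198.58362467528718 [ 1.5772523  -0.38829468  0.71089457] [-1.78567258 -1.26410318  0.70958995]
{'clock': 0.1, 'joint_pos': array([-1.18102431e+00,  2.41313352e-01,  3.89435405e-03,  1.33522664e+00,
       -1.78473285e-05,  1.57079318e+00]), 'dq': array([ 0.00132881, -0.00396069,  0.00307705, -0.00247156,  0.00177876,
        0.0001818 ]), 'effort': array([ 1.11941277e-03, -3.73136902e+01,  2.53010774e+01,  1.08423375e-02,
        2.08534357e-04, -1.00619016e-05]), 'tool_pos': array([ 0.18977137, -0.46198288,  0.23052764]), 'tcp_rot': array([-3.08034394e+00, -6.08038376e-01,  5.89704963e-04]), 'force': array([-0.92351198,  0.34507045, -0.1313365 ]), 'wrist_torque': array([ 0.04807941, -0.03894804,  0.06431191]), 'grip_force': 0.0, 'opening': 0.08531548242086771}
```

View pics/top0.png

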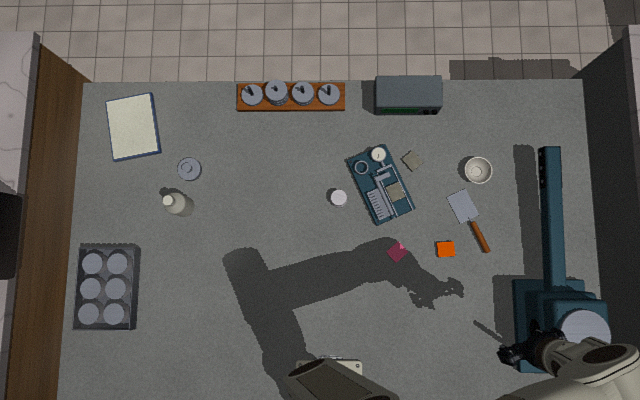

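View pics/scene0.png

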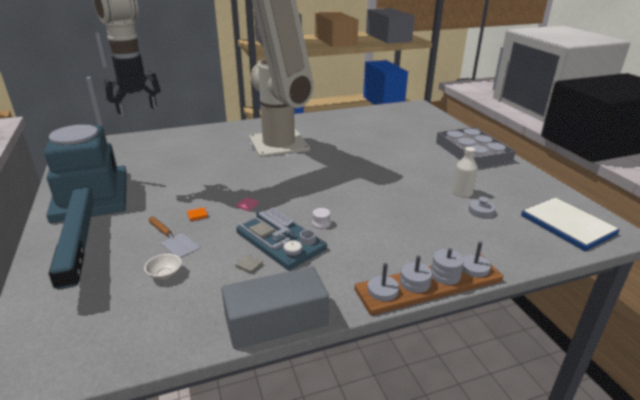

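The top view shows the stage at about (380,184), with the dial gauge at (378,154), the tab at (377,204) and the coupon at (396,190). The tin is at (338,197) and the spare coupon at (412,160). I'll enlarge the stage in both views.

Run:
```python
import cv2
a=cv2.imread("pics/top0.png")[135:235,330:430];cv2.imwrite("pics/topc.png",cv2.resize(a,(600,600),interpolation=cv2.INTER_CUBIC))
a=cv2.imread("pics/scene0.png")[195:275,225:335];cv2.imwrite("pics/scenec.png",cv2.resize(a,(770,560),interpolation=cv2.INTER_CUBIC))
```

```text
(no output)
```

View pics/topc.png

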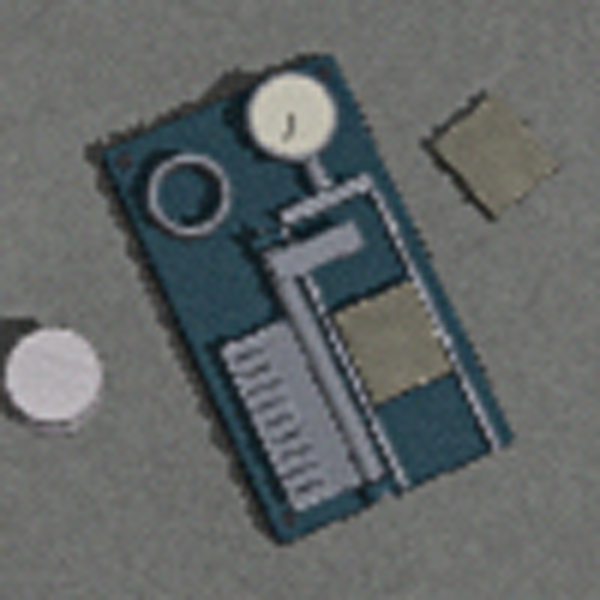

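View pics/scenec.png

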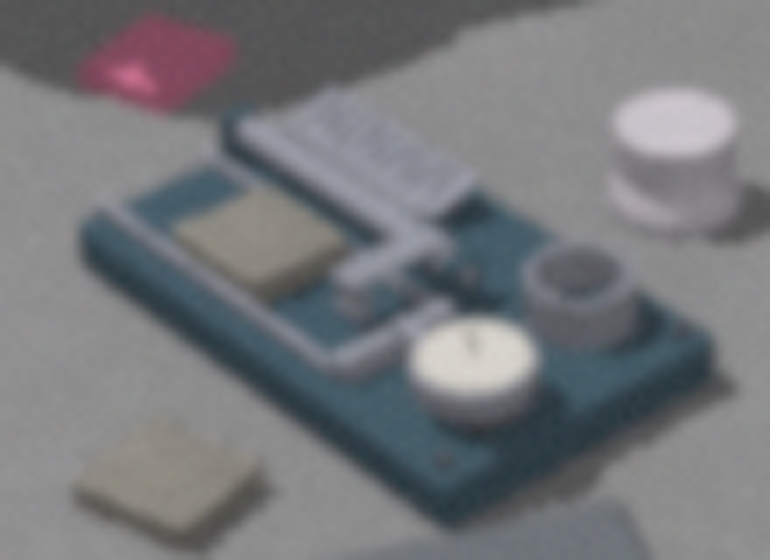

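```bash
cat > h.py <<'E'
import numpy as np
from scipy.spatial.transform import Rotation as R
from scipy.optimize import least_squares
T=dict(f=463.47115,c=(322.62869,193.49314),p=[0.37202268,-0.01979352,1.4114928],o=[-2.13064345,2.13145008,-0.13187972])
S=dict(f=460.79549,c=(324.5952,198.58362),p=[1.5772523,-0.38829468,0.71089457],o=[-1.78567258,-1.26410318,0.70958995])
def proj(C,P):
    q=R.from_rotvec(C['o']).inv().apply(np.atleast_2d(P)-C['p']); return C['f']*q[:,:2]/q[:,2:]+C['c']
def ray(C,uv,z):
    d=R.from_rotvec(C['o']).apply(np.r_[(np.array(uv)-C['c'])/C['f'],1]); return np.array(C['p'])+d*(z-C['p'][2])/d[2]
def w(s,P):
    P=np.atleast_2d(P)/1000.; return np.c_[R.from_euler('z',s[2]).apply(P)+[s[0],s[1],0]]
E
python3 - <<'E'
from h import *
ct=lambda c:(np.array(c)+.5)/6-.5+[330,135]
cs=lambda c:(np.array(c)+.5)/7-.5+[225,195]
deck=[(95,55,22),(95,-75,22),(-125,-75,22),(-125,55,22)]
t=ct([(100,150),(330,55),(512,437),(283,543)]); sc=cs([(712,345),(450,500),(85,235)])
for wt,ws in((1,1),(1,0),(0,1)):
    f=lambda s:np.r_[wt*(proj(T,w(s,deck))-t).ravel(),ws*(proj(S,w(s,deck[:3]))-sc).ravel()]
    r=least_squares(f,[.42,-.15,-.4]); print(r.x,np.round(r.fun,1))
    if wt==1:
        s=r.x
        for c in [(335,318),(418,285),(455,375),(378,405)]:
            p=ray(T,ct(c),.034)-[s[0],s[1],0]; print(np.round(1000*R.from_euler('z',-s[2]).apply(p)))
for n,c,z in(("ring",(188,195),.042),("tin",(53,375),.038),("spare",(494,155),.012)):
    p=ray(T,ct(c),z);print(n,np.round(p,3))
from bench import *
o=get_obs(); print(R.from_rotvec(o["tcp_rot"]).as_matrix().round(3))
E
```

```text
[ 0.62435472 -0.14224266  0.41696016] [-0.4 -0.6 -0.1 -1.6  0.5 -0.4 -0.7 -0.5  1.2 -1.2 -0.9 -1.3 -1.8 -1.7]
[-36. -16.  34.]
[-38. -61.  34.]
[-86. -58.  34.]
[-84. -17.  34.]
[ 0.62200848 -0.14280021  0.41765251] [-0.3  0.2  0.  -0.9  0.7  0.4 -0.5  0.3  0.  -0.  -0.  -0.  -0.  -0. ]
[-34. -16.  34.]
[-35. -61.  34.]
[-84. -59.  34.]
[-82. -17.  34.]
[ 0.62977411 -0.14234394  0.41237066] [-0.  -0.   0.  -0.   0.  -0.  -0.  -0.   1.9  0.1 -0.6  0.1 -1.3 -0.7]
ring [ 0.659 -0.098  0.042]
tin [ 0.569 -0.03   0.038]
spare [ 0.686 -0.257  0.012]
[[ 0.925  0.38  -0.001]
 [ 0.38  -0.925  0.002]
 [-0.    -0.002 -1.   ]]
```

```bash
cat > g.py <<'E'
from h import *
from bench import *
import sys
s=[.621,-.143,.4175]
o=get_obs();t=o["tool_pos"]
M=R.from_rotvec(o["tcp_rot"])
st=lambda p:1000*R.from_euler('z',-s[2]).apply(np.array(p)-[s[0],s[1],0])
print("t",o["clock"],"stage mm",st(t).round(1),"rot",(R.from_euler('z',-s[2])*M).as_matrix().round(3).tolist(),"op",o["opening"],"F",(R.from_euler('z',-s[2]).apply(o["force"])).round(1))
if len(sys.argv)>1:
    tgt=w(s,[float(a) for a in sys.argv[1:4]])[0]
    print("world",tgt.round(4),"tool shift after yaw align",(R.from_euler('z',s[2])*R.from_euler('x',np.pi)).inv().apply(tgt-t).round(4))
E
python3 g.py -108 -4 120
```

```text
t 0.1 stage mm [-523.5 -116.7  230.5] rot [[1.0, -0.028, 0.0], [-0.028, -1.0, 0.002], [-0.0, -0.002, -1.0]] op 0.08531548242086771 F [-0.7  0.7 -0.1]
world [ 0.5239 -0.1904  0.12  ] tool shift after yaw align [ 0.4155 -0.1127  0.1105]
```

send_rows:
  moves: "0 0 0 0 0 -0.028 0.376; 0.0415 -0.0113 0.011 0 0 0 0.376; 0.0415 -0.0113 0.011 0 0 0 0.376; 0.0415 -0.0113 0.011 0 0 0 0.376; 0.0415 -0.0113 0.011 0 0 0 0.376; 0.0415 -0.0113 0.011 0 0 0 0.376; 0.0415 -0.0113 0.011 0 0 0 0.376; 0.0415 -0.0113 0.011 0 0 0 0.376; 0.0415 -0.0113 0.011 0 0 0 0.376; 0.0415 -0.0113 0.011 0 0 0 0.376; 0.0415 -0.0113 0.011 0 0 0 0.376; 0 0 0 0 0 0 0.376"

```text
clock: 1.6
tool_pos: [0.5247, -0.1886, 0.1199]
tcp_rot: [-3.07, -0.659, 0.002]
force: [-0.5, 0.3, -0.1]
opening: 0.0531
grip_force: 0.0
```

```bash
python3 g.py -108 -4 60
python3 - <<'E'
from bench import *
import cv2
o=[get_image(n)["frame"] for n in("top","scene")]
a=cv2.resize(o[0][135:235,330:430],(400,400),interpolation=cv2.INTER_CUBIC);b=cv2.resize(o[1][175:275,235:335],(400,400),interpolation=cv2.INTER_CUBIC)
cv2.imwrite("pics/p1.png",cv2.cvtColor(cv2.hconcat([a,b]),cv2.COLOR_RGB2BGR))
E
```

```text
t 1.6 stage mm [-106.5   -2.6  119.9] rot [[1.0, 0.005, -0.001], [0.005, -1.0, 0.001], [-0.001, -0.001, -1.0]] op 0.05306823321016929 F [-0.3  0.5 -0.1]
world [ 0.5239 -0.1904  0.06  ] tool shift after yaw align [-0.0015  0.0014  0.0599]
```

View pics/p1.png

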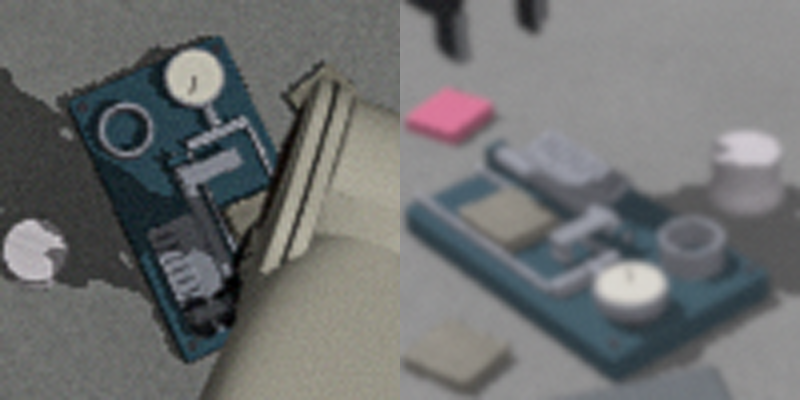

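send_rows:
  moves: "0.002 0.0007 0.02 0 0 0.005 0.376; 0.0015 0.0007 0.02 0 0 0 0.376; 0 0 0.015 0 0 0 0.376; 0 0 0.01 0 0 0 0.376; 0 0 0 0 0 0 0.376; 0 0 0 0 0 0 0.376"

```text
clock: 2.45
tool_pos: [0.5276, -0.191, 0.057]
tcp_rot: [3.074, 0.644, 0.001]
force: [-0.2, 0.9, 0.8]
opening: 0.0534
grip_force: 0.0
```

```bash
python3 g.py -103 -4 26
python3 - <<'E'
from bench import *
import cv2
o=get_image("scene")["frame"]
b=cv2.resize(o[165:265,225:345],(720,600),interpolation=cv2.INTER_CUBIC)
cv2.imwrite("pics/p2.png",cv2.cvtColor(b,cv2.COLOR_RGB2BGR))
E
```

```text
t 2.45 stage mm [-104.8   -6.    57. ] rot [[1.0, -0.005, 0.001], [-0.005, -1.0, -0.001], [0.001, 0.001, -1.0]] op 0.05344113243952559 F [0.1 0.9 0.8]
world [ 0.5285 -0.1884  0.026 ] tool shift after yaw align [ 0.0018 -0.002   0.031 ]
```

View pics/p2.png

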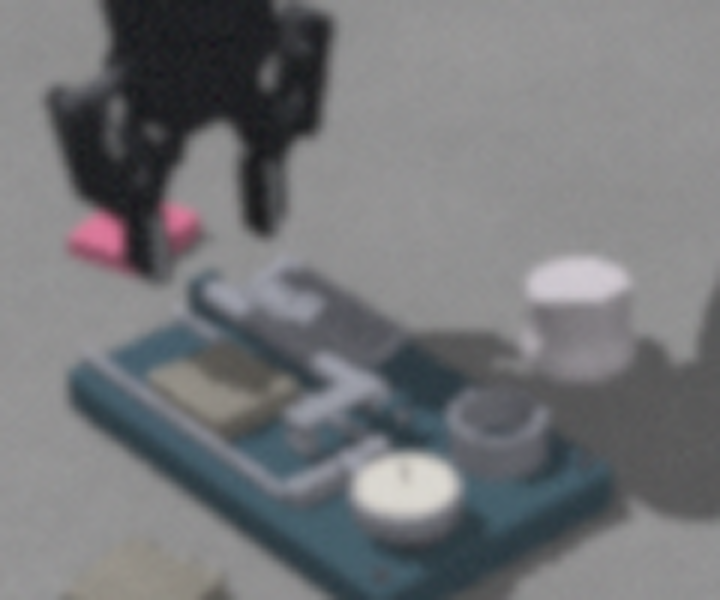

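```bash
python3 - <<'E'
from g import *
for z in(.057,.061,.066):
  print(z,[st(ray(S,(np.array(c)+.5)/6-.5+[225,165],z)).round(0).tolist() for c in((155,275),(265,232))])
E
python3 g.py -103 -4 26
```

```text
t 2.5 stage mm [-104.7   -6.    57.1] rot [[1.0, -0.005, 0.001], [-0.005, -1.0, -0.001], [0.001, 0.001, -1.0]] op 0.05335178324616386 F [-0.   0.7 -0.1]
0.057 [[-112.0, -29.0, 57.0], [-108.0, 29.0, 57.0]]
0.061 [[-107.0, -33.0, 61.0], [-103.0, 26.0, 61.0]]
0.066 [[-100.0, -37.0, 66.0], [-96.0, 21.0, 66.0]]
t 2.5 stage mm [-104.7   -6.    57.1] rot [[1.0, -0.005, 0.001], [-0.005, -1.0, -0.001], [0.001, 0.001, -1.0]] op 0.05335178324616386 F [-0.   0.7 -0.1]
world [ 0.5285 -0.1884  0.026 ] tool shift after yaw align [ 0.0017 -0.002   0.0311]
```

send_rows:
  moves: "0.001 -0.002 0.006 0 0 0 0.318; 0 0 0.006 0 0 0 0.318; 0 0 0.006 0 0 0 0.318; 0 0 0.003 0 0 0 0.318; 0 0 0 0 0 0 0.318; 0 0 0 0 0 0 0.318"

```text
clock: 3.25
tool_pos: [0.5275, -0.1885, 0.0354]
tcp_rot: [3.075, 0.644, 0.0]
force: [0.3, 0.6, -0.5]
opening: 0.0581
grip_force: 0.0
```

send_rows:
  moves: "0 0 0.002 0 0 0 0.318; 0 0 0.002 0 0 0 0.318; 0 0 0 0 0 0 0.318; 0 0 0 0 0 0 0.318"

```text
clock: 3.75
tool_pos: [0.5273, -0.1885, 0.0313]
tcp_rot: [-3.075, -0.644, 0.0]
force: [0.0, 0.6, -0.0]
opening: 0.0584
grip_force: 0.0
```

```bash
python3 g.py -103 -4 26
```

```text
t 3.75 stage mm [-104.1   -3.6   31.3] rot [[1.0, -0.005, -0.0], [-0.005, -1.0, 0.0], [-0.0, -0.0, -1.0]] op 0.0584231513152807 F [ 0.3  0.5 -0. ]
world [ 0.5285 -0.1884  0.026 ] tool shift after yaw align [0.0011 0.0004 0.0053]
```

send_rows:
  moves: "0 0 0.0015 0 0 0 0.318; 0 0 0.0015 0 0 0 0.318; 0 0 0 0 0 0 0.318; 0 0 0 0 0 0 0.318"

```text
clock: 4.25
tool_pos: [0.5275, -0.1885, 0.0286]
tcp_rot: [3.075, 0.644, 0.001]
force: [-0.8, 0.1, 3.9]
opening: 0.0578
grip_force: 2.1
```

send_rows:
  moves: "0 0 0.0015 0 0 0 0.318; 0 0 0.0015 0 0 0 0.318; 0 0 0 0 0 0 0.318; 0 0 0 0 0 0 0.318"

```text
clock: 4.75
tool_pos: [0.5277, -0.1888, 0.0256]
tcp_rot: [3.074, 0.643, 0.001]
force: [-1.1, -0.7, 4.7]
opening: 0.0583
grip_force: 2.8
```

send_rows:
  moves: "0 0 0.0015 0 0 0 0.318; 0 0 0.0015 0 0 0 0.318; 0 0 0.001 0 0 0 0.318; 0 0 0 0 0 0 0.318; 0 0 0 0 0 0 0.318"

```text
clock: 5.38
tool_pos: [0.528, -0.1895, 0.0221]
tcp_rot: [3.073, 0.643, 0.002]
force: [-1.8, -1.6, 7.7]
opening: 0.0582
grip_force: 3.9
```

send_rows:
  moves: "0 0 0.001 0 0 0 0.318; 0 0 0.0005 0 0 0 0.318; 0 0 0 0 0 0 0.318; 0 0 0 0 0 0 0.318"

```text
clock: 5.88
tool_pos: [0.5281, -0.1898, 0.021]
tcp_rot: [3.072, 0.642, 0.002]
force: [-1.4, -2.0, 9.1]
opening: 0.0581
grip_force: 4.6
```

```bash
python3 g.py -103 -4 26
python3 - <<'E'
from bench import *
import cv2
o=get_image("scene")["frame"]
b=cv2.resize(o[180:260,235:335],(750,600),interpolation=cv2.INTER_CUBIC)
cv2.imwrite("pics/p3.png",cv2.cvtColor(b,cv2.COLOR_RGB2BGR))
E
```

```text
t 5.875 stage mm [-103.9   -5.1   21. ] rot [[1.0, -0.005, 0.001], [-0.005, -1.0, -0.003], [0.001, 0.003, -1.0]] op 0.0580999057872674 F [-2.1 -1.3  9.1]
world [ 0.5285 -0.1884  0.026 ] tool shift after yaw align [ 0.0009 -0.0011 -0.005 ]
```

View pics/p3.png

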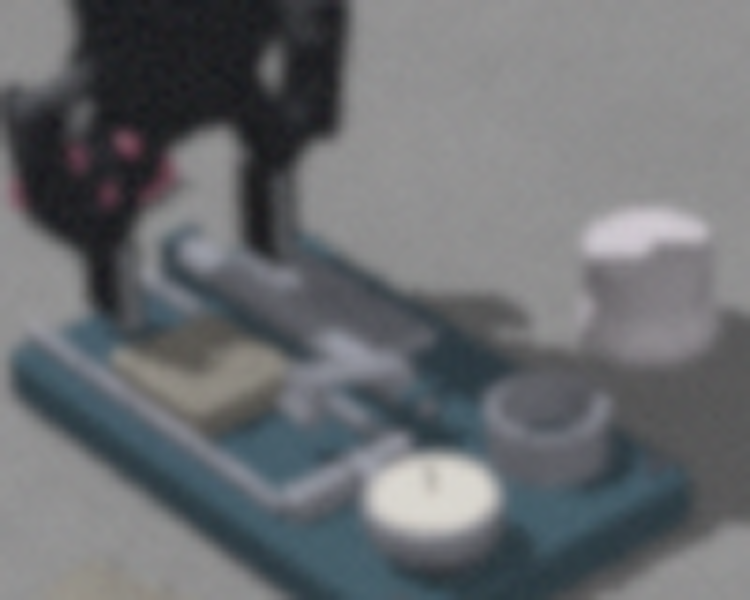

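send_rows:
  moves: "0.004 -0.001 0.0003 0 0 0 0.318; 0.004 0 0 0 0 0 0.318; 0.004 0 0 0 0 0 0.318; 0.004 0 0 0 0 0 0.318; 0.004 0 0 0 0 0 0.318; 0 0 0 0 0 0 0.318; 0 0 0 0 0 0 0.318"

```text
clock: 6.8
tool_pos: [0.5425, -0.1815, 0.0206]
tcp_rot: [3.073, 0.641, -0.008]
force: [-9.0, -4.6, 15.5]
opening: 0.0585
grip_force: 8.0
```

```bash
python3 g.py
```

```text
t 6.8 stage mm [-87.3  -3.3  20.6] rot [[1.0, -0.006, -0.006], [-0.006, -1.0, -0.002], [-0.006, 0.002, -1.0]] op 0.05849513117620788 F [-10.1  -0.6  15.5]
```

send_rows:
  moves: "0 0 -0.0005 0 0 0 0.318; 0 0 -0.0003 0 0 0 0.318; 0 0 0 0 0 0 0.318; 0 0 0 0 0 0 0.318"

```text
clock: 7.3
tool_pos: [0.5425, -0.1814, 0.0208]
tcp_rot: [3.073, 0.641, -0.009]
force: [-8.8, -5.1, 12.0]
opening: 0.0583
grip_force: 6.0
```

```bash
python3 g.py
python3 - <<'E'
from bench import *
import cv2
o=get_image("scene")["frame"]
b=cv2.resize(o[180:260,235:335],(750,600),interpolation=cv2.INTER_CUBIC)
cv2.imwrite("pics/p4.png",cv2.cvtColor(b,cv2.COLOR_RGB2BGR))
E
```

```text
t 7.3 stage mm [-87.4  -3.3  20.8] rot [[1.0, -0.006, -0.006], [-0.006, -1.0, -0.001], [-0.006, 0.001, -1.0]] op 0.05827616017675035 F [-10.1  -1.1  12. ]
```

View pics/p4.png

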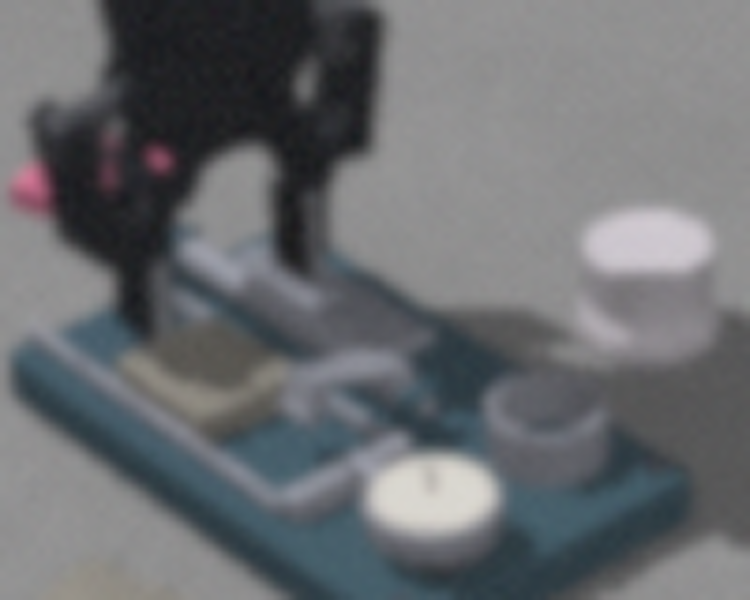

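send_rows:
  moves: "0.003 0 -0.0003 0 0 0 0.318; 0.003 0 0 0 0 0 0.318; 0.003 0 0 0 0 0 0.318; 0.003 0 0 0 0 0 0.318; 0.003 0 0 0 0 0 0.318; 0 0 0 0 0 0 0.318"

```text
clock: 8.1
tool_pos: [0.5568, -0.1746, 0.0209]
tcp_rot: [3.074, 0.643, -0.007]
force: [-6.1, -3.2, 9.9]
opening: 0.0587
grip_force: 5.2
```

```bash
python3 g.py
python3 - <<'E'
from bench import *
import cv2
o=get_image("scene")["frame"]
b=cv2.resize(o[180:260,235:335],(750,600),interpolation=cv2.INTER_CUBIC)
cv2.imwrite("pics/p5.png",cv2.cvtColor(b,cv2.COLOR_RGB2BGR))
E
```

```text
t 8.1 stage mm [-71.5  -2.9  20.9] rot [[1.0, -0.005, -0.005], [-0.005, -1.0, -0.0], [-0.005, 0.0, -1.0]] op 0.05865005375713573 F [-6.9 -0.4  9.9]
```

View pics/p5.png

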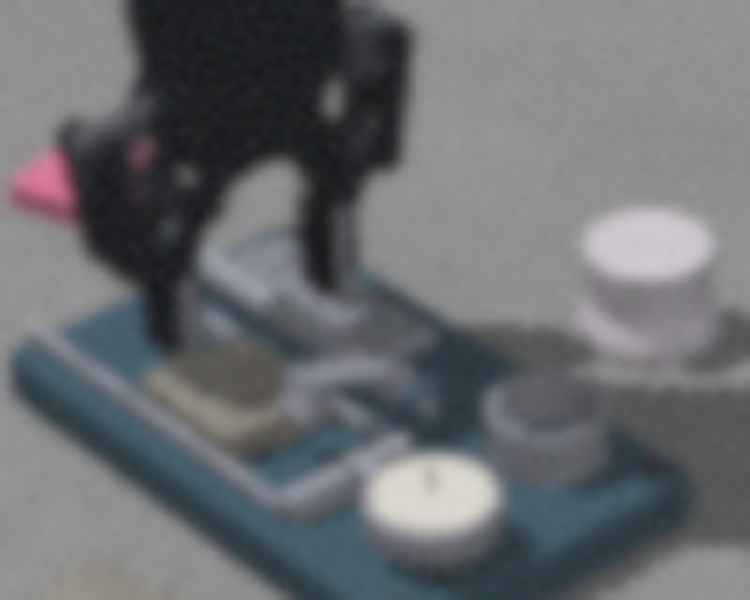

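The coupon's near corner has moved from (210,435) to (237,455), so it is being pushed and is now about to pass under the jaw. I'll keep going.

send_rows:
  moves: "0.003 0 0 0 0 0 0.318; 0.003 0 0 0 0 0 0.318; 0.003 0 0 0 0 0 0.318; 0.003 0 0 0 0 0 0.318; 0.003 0 0 0 0 0 0.318; 0 0 0 0 0 0 0.318"

```text
clock: 8.9
tool_pos: [0.5705, -0.1685, 0.0209]
tcp_rot: [3.074, 0.643, -0.007]
force: [-6.5, -3.0, 10.7]
opening: 0.0583
grip_force: 5.2
```

```bash
python3 g.py
```

```text
t 8.9 stage mm [-56.5  -2.9  20.9] rot [[1.0, -0.005, -0.005], [-0.005, -1.0, -0.0], [-0.005, 0.0, -1.0]] op 0.058274974361099796 F [-7.2 -0.1 10.7]
```

send_rows:
  moves: "0.003 0 0 0 0 0 0.318; 0.003 0 0 0 0 0 0.318; 0.003 0 0 0 0 0 0.318; 0.002 0 0 0 0 0 0.318; 0 0 0 0 0 0 0.318; 0 0 0 0 0 0 0.318"

```text
clock: 9.65
tool_pos: [0.5805, -0.1642, 0.0209]
tcp_rot: [3.074, 0.642, -0.007]
force: [-6.8, -3.7, 9.8]
opening: 0.0584
grip_force: 5.2
```

send_rows:
  moves: "0.002 0 0 0 0 0 0.318; 0 0 0 0 0 0 0.318; 0 0 0 0 0 0 0.318"

```text
clock: 10.02
tool_pos: [0.5822, -0.1635, 0.0209]
tcp_rot: [3.074, 0.642, -0.007]
force: [-8.4, -3.5, 10.4]
opening: 0.0582
grip_force: 5.3
```

send_rows:
  moves: "0.002 0 0 0 0 0 0.318; 0 0 0 0 0 0 0.318; 0 0 0 0 0 0 0.318"

```text
clock: 10.4
tool_pos: [0.5841, -0.1627, 0.0209]
tcp_rot: [3.074, 0.642, -0.007]
force: [-7.4, -2.9, 10.6]
opening: 0.0581
grip_force: 5.3
```

```bash
python3 g.py
python3 - <<'E'
from bench import *
import cv2
o=get_image("scene")["frame"]
b=cv2.resize(o[180:260,235:335],(750,600),interpolation=cv2.INTER_CUBIC)
cv2.imwrite("pics/p6.png",cv2.cvtColor(b,cv2.COLOR_RGB2BGR))
E
```

```text
t 10.4 stage mm [-41.7  -3.   20.9] rot [[1.0, -0.005, -0.005], [-0.005, -1.0, -0.0], [-0.005, 0.0, -1.0]] op 0.05813909689395965 F [-7.9  0.3 10.6]
```

View pics/p6.png

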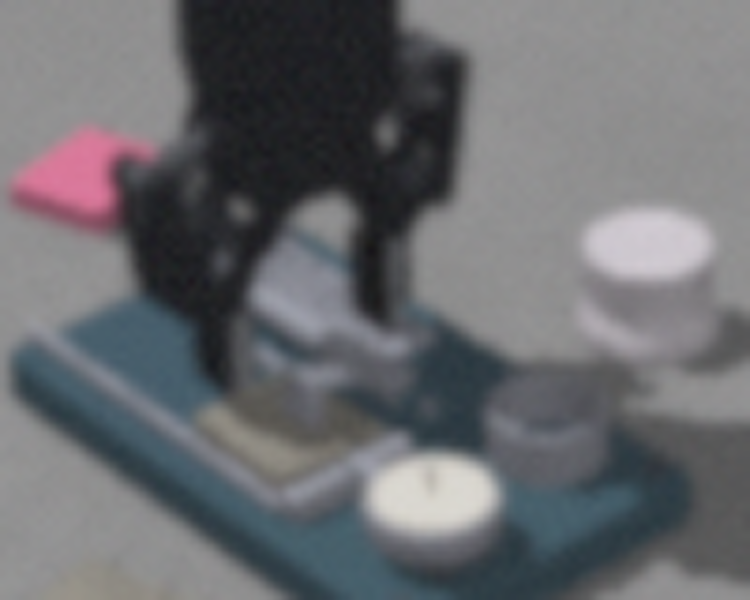

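The coupon is now under the jaw. Its front corner, at about (283,487), is close to or against the stop. I'll nudge forward in small steps until the x-force jumps.

send_rows:
  moves: "0.002 0 0 0 0 0 0.318; 0 0 0 0 0 0 0.318; 0 0 0 0 0 0 0.318"

```text
clock: 10.82
tool_pos: [0.5859, -0.1619, 0.0209]
tcp_rot: [3.074, 0.642, -0.007]
force: [-7.1, -3.1, 10.1]
opening: 0.0586
grip_force: 5.3
```

send_rows:
  moves: "0.002 0 0 0 0 0 0.318; 0 0 0 0 0 0 0.318; 0 0 0 0 0 0 0.318"

```text
clock: 11.2
tool_pos: [0.5864, -0.1617, 0.0209]
tcp_rot: [3.074, 0.641, -0.011]
force: [-10.2, -5.0, 13.2]
opening: 0.0577
grip_force: 7.0
```

send_rows:
  moves: "0.001 0 0 0 0 0 0.318; 0 0 0 0 0 0 0.318; 0 0 0 0 0 0 0.318"

```text
clock: 11.58
tool_pos: [0.5865, -0.1616, 0.0209]
tcp_rot: [3.074, 0.64, -0.014]
force: [-11.7, -5.2, 14.1]
opening: 0.058
grip_force: 7.5
```

```bash
python3 g.py
```

```text
t 11.575 stage mm [-39.1  -3.   20.9] rot [[1.0, -0.007, -0.009], [-0.007, -1.0, -0.0], [-0.009, 0.0, -1.0]] op 0.058008417277771396 F [-12.8   0.   14.1]
```

send_rows:
  moves: "-0.002 0 0 0 0 0 0.318; -0.003 0 0 0 0 0 0.318; -0.002 0 0 0 0 0 0.318; 0 0 0 0 0 0 0.318; 0 0 -0.002 0 0 0 0.318; 0 0 -0.002 0 0 0 0.318; 0 0 -0.002 0 0 0 0.318; 0 0 -0.002 0 0 0 0.318; 0 0 -0.004 0 0 0 0.318; 0 0 -0.004 0 0 0 0.318; 0 0 0 0 0 0 0.318"

```text
clock: 12.95
tool_pos: [0.585, -0.1625, 0.0371]
tcp_rot: [3.074, 0.644, 0.001]
force: [0.5, -0.2, -0.4]
opening: 0.0585
grip_force: 0.0
```

```bash
python3 g.py
```

```text
t 12.95 stage mm [-40.8  -3.2  37.1] rot [[1.0, -0.005, 0.001], [-0.005, -1.0, -0.001], [0.001, 0.001, -1.0]] op 0.058494081533655255 F [ 0.4 -0.3 -0.4]
```

Clear of everything with no load on the tool. I'll lift straight up, back away and check.

send_rows:
  moves: "0 0 -0.02 0 0 0 0.318; 0 0 -0.03 0 0 0 0.318; 0 0 -0.04 0 0 0 0.318; 0 0 -0.04 0 0 0 0.318; -0.05 0 0 0 0 0 0.318; -0.06 0 0 0 0 0 0.318; -0.06 0 0 0 0 0 0.318; -0.06 0 0 0 0 0 0.318; -0.06 0 0 0 0 0 0.318; 0 0 0 0 0 0 0.318; 0 0 0 0 0 0 0.318"

```text
clock: 14.32
tool_pos: [0.3194, -0.2789, 0.167]
tcp_rot: [3.074, 0.642, 0.002]
force: [1.3, 0.2, 0.2]
opening: 0.0582
grip_force: 0.0
```

Run:
```python
from bench import *
import cv2
o=[get_image(n)["frame"] for n in("top","scene")]
a=cv2.resize(o[0][135:235,330:430],(400,500),interpolation=cv2.INTER_CUBIC);b=cv2.resize(o[1][185:265,235:335],(400,500),interpolation=cv2.INTER_CUBIC)
a=cv2.resize(o[0][140:230,340:420],(400,450),interpolation=cv2.INTER_CUBIC);b=cv2.resize(o[1][190:265,245:312],(400,450),interpolation=cv2.INTER_CUBIC)
cv2.imwrite("pics/p7.png",cv2.cvtColor(cv2.hconcat([a,b]),cv2.COLOR_RGB2BGR))
```

```text
(no output)
```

View pics/p7.png

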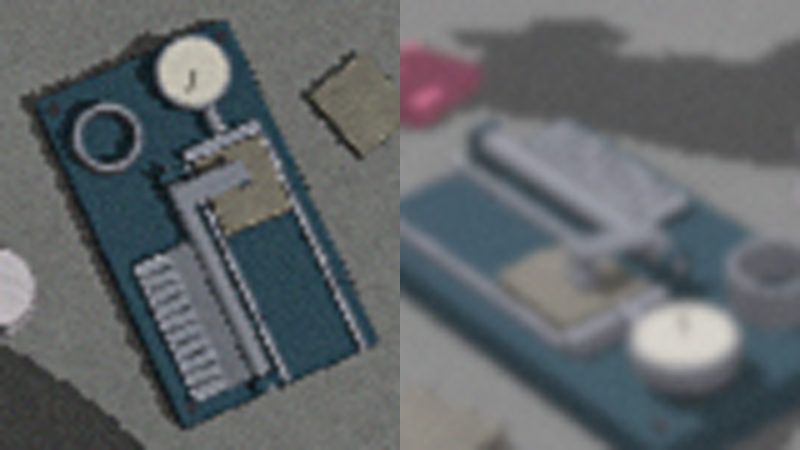

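The coupon is flush against the stop: in the top half no gap shows around (225,140). The jaw rests on it, at about (240,175) in the top half and (590,275) in the scene half. The tab is released and the bystanders in view have not moved.

```bash
python3 -c "
from bench import *
print(sign_off())"
```

```text
the job is handed in; nothing more can be done
None
```

The coupon was pushed home against the stop with the tab held down; the clip now clamps it, the arm is clear, and the job is handed in (no verdict was returned).

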